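Free two jammed moisture tins at the throat of a feeder tray

ROBOT

A 7-joint arm with a two-finger parallel gripper is mounted at the origin on a cart in front of the work surface, level with it; the furniture and walls round the work are solid. World frame = base frame: x ahead of the robot, y to its left, z up, the work surface at z = 0. Lengths are in mm, angles in rad, forces in N, time in s.
With the tool pointing down it reaches from about 350 to 900 mm from the base axis. Payload 8.1 kg.
Tool frame: the origin (TCP) lies at the very end of the fingers, on their centre line; the grasp point (between the pads) lies 19 mm behind it (grip_point_offset is the distance from the TCP to the grasp point, in mm); x points along the fingers, y is the direction in which the jaws open and shut, and the axes are right-handed (so a half turn about x gives the same grasp; the last joint's range is limited). The gripper opens to 85 mm and grips with 20 to 120 N. Pads are 22 mm wide; open, the fingers measure 114 mm over their backs; the gripper's body (76 mm by 85 mm) begins 54 mm behind the grasp point. The pads swing forward as they close: fully open they stand 13 mm farther back than shut.
Start: joints at [-1.446, 0.434, 0.025, 1.573, -0.012, 1.134, -0.075], TCP at [141.174, 608.861, 231.323] pointing down, gripper open.
Joint ranges: [-2.62, 2.62], [-0.44, 2.09], [-1.27, 1.32], [0.08, 2.57], [-1.32, 4.46], [0.12, 2], [-2.74, 2.74]. Speed limits (rad/s): [2.22, 2.22, 3.01, 3.01, 3.14, 3.14, 3.14].

INTERFACE

Orientations are given as [roll, pitch, yaw] about the fixed x, y, z axes, in that order (R = Rz(yaw) Ry(pitch) Rx(roll)).
In Python, from station import * gives the robot as it stands. The module is installed in compiled form; this text tells all that it offers.
- The arm moves only by the tool play_rows, never from a script. Its argument "moves" is a list of rows, each a list of 7 numbers: the shift along the world's x, y, z in cm, then the turn, a rotation vector about the world's x, y, z in degrees, then the opening, from 0 (shut) to 1 (fully open). In form: [[tx, ty, tz, rx, ry, rz, jaw], ...]. A call has 1 to 10 rows; each row shifts and turns the pose as measured when the row begins; what a row does not reach is not made up. A row lasts 1/12 s, in which the tool goes at most 41.7 mm and 7.16 degrees, less where a joint would pass 70% of its speed; a pose out of reach is approached as far as the arm can. A call with a gripper value outside its range is refused whole. The fingers move at their own pace and stop on an object; "force" is the grip in N (left out, the last holds). Time passes only in rows, so rows that do not move let the fingers close. It gives the time, the measured TCP pose, the force and the opening at its end, in the units of the state.
- observe(): the state, without advancing time (a new reading comes with each control period).
- camera(name): name is "scene" or "top"; returns a dict with "color" (480x640x3 uint8, red, green, blue), "fx", "fy", "cx", "cy" (pixels), "dist_coeffs" ([k1, k2, p1, p2, k3] as OpenCV has them; the pictures are not rectified), "xyz" and "rotation" of the camera in the world. Camera axes: x right, y down, z forward; pixel columns grow to the right and rows downward; lengths in mm; the calibration is good to about 2 mm. A picture is of the moment at which its call begins. There is no depth.
- sign_off(): hands the job in, once; it reports no verdict.
The state is a dict: "clock": time; "qpos": joint angles; "qd": joint speeds; "effort": joint torques, N m; "position": TCP position; "ee_rot": TCP orientation; "ft_force": force on the tool from outside, world axes, zero at the start; "ft_torque": the same for the moment, N m; "grip_width": opening from 0.0 (shut) to 1.0 (fully open).
Only numpy, scipy, OpenCV 4.12 (cv2) and the standard library are available. Lean on these libraries where they do the work, as an engineer would, in place of code of your own. Each camera call takes 0.05 s, during which the arm holds its last target. There are 200 camera calls.

TASK

Two round moisture tins have jammed side by side at the narrow throat of the feeder tray. From the lane side, nudge the open tin straight back about six centimetres into the bay; then slide the lidded tin through the throat and along the lane until it bears gently but firmly on the sprung stop pad, and leave it standing there. Only push the tins along the tray floor, without lifting, tipping or forcing them, and leave the vials and the brass weight where they are.

Things in the scene. Friction and masses are not known exactly. Their poses are not given: they have to be found in the camera images.
- rack: Feeder tray, fixed: floor plate 158 x 310 mm, 4 mm thick, grey walls with tops 28 mm above the bench, open above. Origin: on the bench on the lane's middle line where bay ends and funnel begins; +y runs along the lane to the end stop, +x to the fixed bay wall, z up. Bay: y -125 to 0 mm, fixed wall face at x = +56 mm, blue sprung guide face at x = -48 mm when free.
- throat (a point): Point on the tray floor on the middle line, 31 mm ahead of the tray's origin, where the two slippery white funnel walls (from x = +-56 mm at y = 0, at 30 degrees to the lane) have closed in to the 76 mm wide throat, x = +-38 mm. From here the straight lane, 76 mm wide inside, runs to y = 130 mm. Axes as the tray.
- guide (a joint): Blue sprung guide bar (98 mm long, 20 mm high) on the bay's -x side: 0 = free, grows to 0.012 m as pushed outward; 1.5 N at 0 and 0.5 N more per mm. It squeezes both tins against each other and the fixed wall, so the open tin takes about 4 to 14 N to slide back (dragging the other up to 25 mm along) and the pair cannot be forced forward. With the open tin 30 mm behind the lidded one the squeeze is gone.
- stop: End stop: aluminium bracket 60 x 12 x 40 mm fixed across the lane's end, 150 mm ahead of the tray's origin; origin at its underside, on the tray floor; axes as the tray. A hand-set screw in it carries a black rubber pad facing the throat. The screw is set differently each time and not measured: the pad's face stands anywhere from 38 to 62 mm before this origin, so feel for it.
- stop_bore (a point): Centre of the screw in the stop's bracket, 22 mm above the tray floor, on the lane's middle line. The rubber pad on the screw is 28 mm across and sprung: it begins to yield at 3.5 N, then 3.5 N more per mm, and bottoms at 8 mm. A good seating presses it with about 6 to 10 N; 4.5 N counts, over 16 N is too much. The fingers must never press a tin with over 25 N.
- lidded_tin_mid (a point): Centre, half-way up, of the closed aluminium tin with a flat lid: body 60 mm across (lid 63), 42 mm high, about 0.1 kg; it stands on the tray floor in the +x half of the bay, against the fixed wall near the start of the funnel. z is its upright axis.
- open_tin_mid (a point): Centre, half-way up, of the open aluminium tin with brown soil in it: 52 mm across, 40 mm high, about 0.1 kg; the blocking piece, in the -x half of the bay between the blue guide and the lidded tin, a little behind it. Part of its front shows through the throat. z is its upright axis.
- red_vial: Squat clear vial with red cap, 34 mm across, 35 mm high, standing on the bench just behind the bay end of the tray; bystander. Origin: underside centre.
- brass_weight: Brass balance weight with knob, 28 mm across, 38 mm high, on the bench beyond the tray; bystander. Origin: underside centre.
- tall_vial: Vial with red cap, 28 mm across, 65 mm high, on the bench on the robot's side of the tray; bystander. Origin: underside centre.
Mind the look-alikes: they are no part of the job. Leave any orange look-alike of the part that bears open_tin_mid alone.

How it is judged:
By the outcome, as a careful person would: the job done as asked, in the order asked, and still so for the second after the job is handed in, with the robot touching nothing.
It also fails if it takes over 54 s, if anything falls off the work surface, if the arm or the gripper's body presses on something with over 40 N, if the wrist force passes 120 N, or if a joint passes its speed limit or range.

## Working session

There is one attempt and no reset: what is moved stays moved. The work goes in short steps, Python scripts to look and compute and a tool call to move; the robot and the scene stay as the last step left them, time stands still between calls to the robot, and variables do not carry over. Pictures are saved under pics/ and viewed, about 8 in all and at most 12, crops included, and the job is handed in when it is done.

Besides the shell and the picture viewer there is one more tool, called after "Emit:" as name(argument=value, ...) on one line, values as JSON. play_rows: Moves the arm, as the interface text tells. Its arguments: {"type":"object","properties":{"moves":{"type":"array","items":{"type":"array","items":{"type":"number"}}},"force":{"type":"number"}},"required":["moves"]}

```bash
mkdir -p pics
python3 - <<'E'
from station import *
import cv2
print(observe())
for n in ("scene","top"):
    c=camera(n); cv2.imwrite(f"pics/{n}0.png",c["color"][:,:,::-1]); print({k:v for k,v in c.items() if k!="color"})
E
```

```text
{'clock': 0.0, 'qpos': array([-1.44559772,  0.4352479 ,  0.02494047,  1.57414597, -0.01160761,
        1.13398718, -0.07507893]), 'qd': array([-1.83434969e-04, -1.41267081e-04,  6.36675728e-04,  2.77035270e-05,
        7.27184937e-05, -1.10398816e-03, -3.48135094e-04]), 'effort': array([ 4.48408791e-04, -6.70460486e+01,  1.02554798e+00, -3.16196930e+01,
        1.56604580e-02,  1.26034164e-02,  3.27145074e-05]), 'position': array([141.06277246, 608.32821461, 230.491207  ]), 'ee_rot': array([-1.49250364,  1.56915275, -1.72032524]), 'ft_force': array([-0.53830539,  0.82968651, -0.02511929]), 'ft_torque': array([-0.01023302, -0.00056464,  0.03285346]), 'grip_width': 0.9979209489015045}
{'fx': 517.7661043353272, 'fy': 517.7661043353272, 'cx': 316.5169575872953, 'cy': 236.86264768841505, 'dist_coeffs': array([-0.04040069,  0.        ,  0.        ,  0.        ,  0.        ]), 'xyz': array([  20.52889344, -475.56148847,  550.60670272]), 'rotation': array([-2.18610107, -0.02257211, -0.84057197])}
{'fx': 609.5152969732186, 'fy': 609.5152969732186, 'cx': 325.73623162486734, 'cy': 228.53142236463273, 'dist_coeffs': array([-0.18429965,  0.        ,  0.        ,  0.        ,  0.        ]), 'xyz': array([ 382.23977552,  -52.55481429, 1059.96305657]), 'rotation': array([-2.98241886,  0.03581422, -1.57759816])}
```

View pics/top0.png

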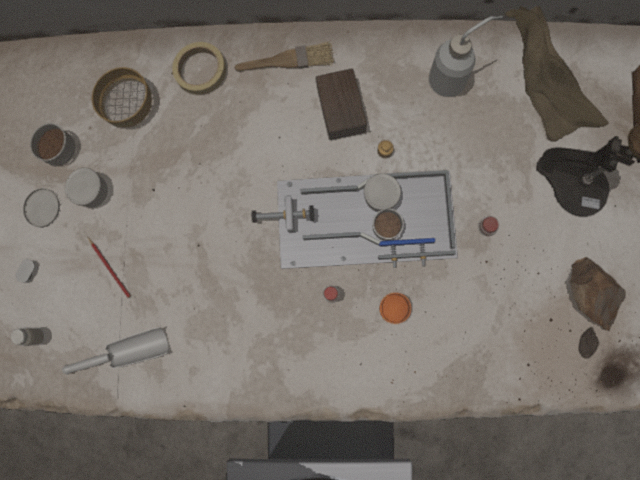

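View pics/scene0.png

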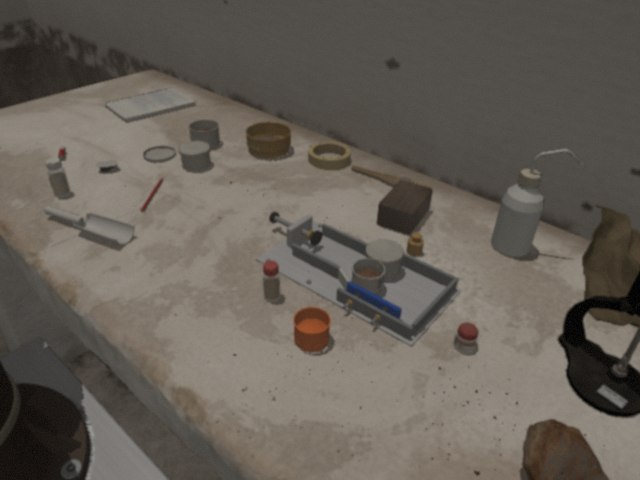

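```bash
cat > h.py <<'E'
import numpy as np, cv2
from station import *
from scipy.spatial.transform import Rotation as Rn
def ray(c,uv,z):
    K=np.array([[c["fx"],0,c["cx"]],[0,c["fy"],c["cy"]],[0,0,1]])
    p=cv2.undistortPoints(np.array(uv,float).reshape(-1,1,2),K,c["dist_coeffs"])[:,0]
    R=Rn.from_euler("xyz",c["rotation"]).as_matrix()
    d=np.c_[p,np.ones(len(p))]@R.T
    return c["xyz"]+d*((z-c["xyz"][2])/d[:,2])[:,None]
def proj(c,P):
    K=np.array([[c["fx"],0,c["cx"]],[0,c["fy"],c["cy"]],[0,0,1]])
    R=Rn.from_euler("xyz",c["rotation"]).as_matrix()
    return cv2.projectPoints((np.array(P,float)-c["xyz"])@R,np.zeros(3),np.zeros(3),K,c["dist_coeffs"])[0][:,0]
def crop(c,x0,y0,w,h,s,name):
    cv2.imwrite("pics/"+name,cv2.resize(c["color"][y0:y0+h,x0:x0+w,::-1],None,fx=s,fy=s,interpolation=cv2.INTER_CUBIC))
E
python3 - <<'E'
from h import *
c=camera("top"); crop(c,265,155,200,125,4,"t1.png")
print(ray(c,[(446,172),(454,252),(281,268),(382,191),(388,224)],28))
s=camera("scene"); crop(s,250,190,220,160,3.6,"s1.png")
print(proj(s,ray(c,[(446,172),(454,252)],28)))
E
```

```text
[[ 645.52455116 -227.35954077   28.        ]
 [ 504.93619511 -235.49630217   28.        ]
 [ 481.0330128    60.10612818   28.        ]
 [ 612.83545495 -114.61205687   28.        ]
 [ 554.78598773 -123.59894678   28.        ]]
[[455.06113678 278.77669406]
 [410.34089058 327.95013933]]
```

View pics/t1.png

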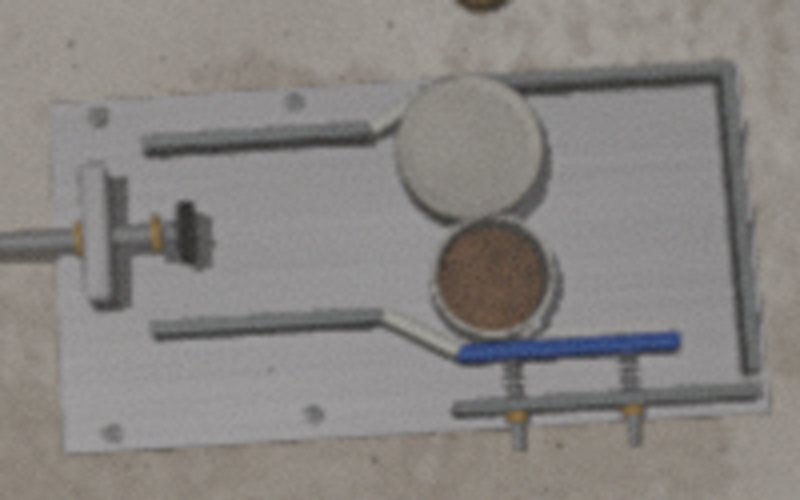

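View pics/s1.png

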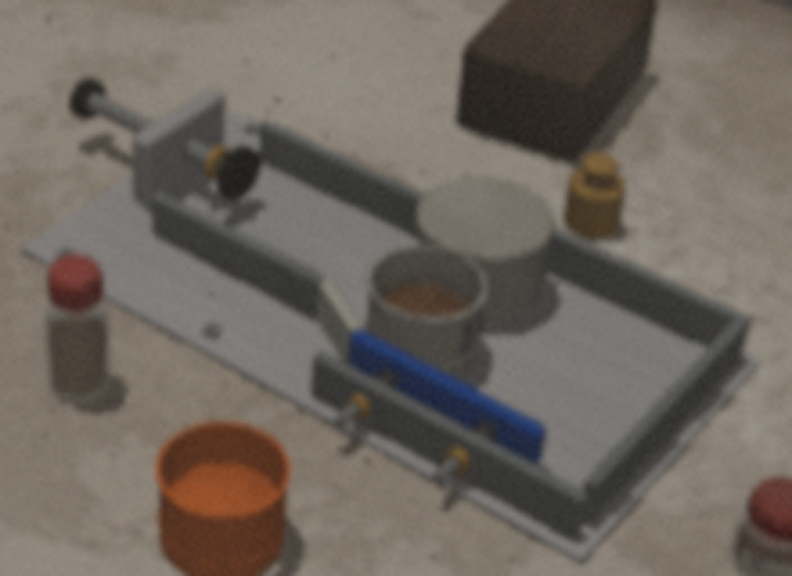

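Run:
```python
from h import *
c=camera("top")
f=lambda P,z: ray(c,[((x+.5)/4-.5+265,(y+.5)/4-.5+155) for x,y in P],z)
w=f([(145,145),(372,130),(153,330),(382,316)],28)
pl=f([(52,103),(65,452),(770,410)],4)
bw=f([(714,85),(741,372)],28)
lid=f([(472,149)],46)[0]; op=f([(492,276)],44)[0]; pad=f([(206,238)],26)[0]; br=f([(92,238)],44)[0]
np.set_printoptions(precision=1,suppress=True)
print("walls",w,"plate",pl,np.linalg.norm(pl[0]-pl[1]),np.linalg.norm(pl[2]-pl[1]))
d=(w[0]-w[1]+w[2]-w[3])[:2]; d/=np.linalg.norm(d); d2=(pl[1]-pl[2])[:2];d2/=np.linalg.norm(d2); print("yaxis",d,d2, "deg",[np.degrees(np.arctan2(-v[0],v[1])) for v in(d,d2)])
yaw=np.arctan2(-d2[0],d2[1]); X=np.array([np.cos(yaw),np.sin(yaw)]);Y=np.array([-X[1],X[0]])
mid=(w[1]+w[3])[:2]/2; O=mid-31*Y
print("origin",O,yaw)
T=lambda p:np.array([(p[:2]-O)@X,(p[:2]-O)@Y])
for n,p in dict(w0=w[0],w1=w[1],w2=w[2],w3=w[3],p0=pl[0],p1=pl[1],p2=pl[2],b0=bw[0],b1=bw[1],lid=lid,op=op,pad=pad,br=br).items(): print(n,p,T(p))
```

```text
walls [[615.1  26.1  28. ]
 [620.3 -72.5  28. ]
 [533.8  22.6  28. ]
 [538.7 -75.5  28. ]] plate [[ 640.4   69.6    4. ]
 [ 484.    62.9    4. ]
 [ 498.7 -244.9    4. ]] 156.5382154312744 308.2262043818548
yaxis [-0.1  1. ] [-0.  1.] deg [np.float64(2.9325609672386768), np.float64(2.736913777986625)]
origin [ 581. -105.] 0.0477681567690637
w0 [615.1  26.1  28. ] [ 40.3 129.3]
w1 [620.3 -72.5  28. ] [40.8 30.6]
w2 [533.8  22.6  28. ] [-41.  129.7]
w3 [538.7 -75.5  28. ] [-40.8  31.4]
p0 [640.4  69.6   4. ] [ 67.7 171.5]
p1 [484.   62.9   4. ] [-88.8 172.4]
p2 [ 498.7 -244.9    4. ] [ -88.8 -135.9]
b0 [ 638.6 -222.    28. ] [  52.  -119.6]
b1 [ 512.6 -228.7   28. ] [ -74.2 -120.3]
lid [ 607.3 -114.6   46. ] [ 25.8 -10.8]
op [ 552.8 -121.9   44. ] [-29.  -15.5]
pad [574.   -0.2  26. ] [ -2. 105.]
br [571.3  47.4  44. ] [ -2.4 152.7]
```

Emit:
play_rows(moves=[[2.2,-3.5,0,0,0,-4,0],[2.2,-3.5,0,0,0,-4,0],[2.2,-3.5,0,0,0,-4,0],[2.2,-3.5,0,0,0,-4,0],[2.2,-3.5,0,0,0,-4,0],[2.2,-3.5,0,0,0,-4,0],[2.2,-3.5,0,0,0,-4,0],[2.2,-3.5,0,0,0,-4,0],[2.2,-3.5,0,0,0,-4,0],[2.2,-3.5,0,0,0,-4,0]], force=40)

```text
clock: 1.08
position: [353.7, 257.5, 229.1]
ee_rot: [2.822, 1.564, 1.882]
ft_force: [1.0, 1.1, 1.1]
grip_width: 0.001
```

Emit:
play_rows(moves=[[2.2,-3.5,0,0,0,-4,0],[2.2,-3.5,0,0,0,-4,0],[2.2,-3.5,0,0,0,-4,0],[2.2,-3.5,0,0,0,-4,0],[2.2,-3.5,0,0,0,-4,0],[2.2,-3.5,0,0,0,-4,0],[2.2,-3.5,0,0,0,-4,0],[2.2,-3.5,0,0,0,-4,0],[1,-1,0,0,0,-2,0],[0,0,0,0,0,0,0]])

```text
clock: 1.92
position: [541.4, -46.4, 232.1]
ee_rot: [1.971, 1.558, 0.394]
ft_force: [-0.3, 0.3, -0.3]
grip_width: 0.004
```

Emit:
play_rows(moves=[[0.9,-0.7,-3,-0.3,0.7,3.1,0],[0.9,-0.7,-4,0,0,0,0],[0,0,-4,0,0,0,0],[0,0,-4,0,0,0,0],[0,0,-3,0,0,0,0],[0,0,0,0,0,0,0]])

```text
clock: 2.42
position: [560.8, -57.9, 48.2]
ee_rot: [1.856, 1.564, 0.343]
ft_force: [-0.5, 0.4, 0.3]
grip_width: -0.002
```

Run:
```python
from h import *
o=observe(); print(o["position"],o["ee_rot"],o["ft_force"])
s=camera("scene"); a=cv2.resize(s["color"][170:350,240:470],None,fx=2.6,fy=2.6,interpolation=cv2.INTER_CUBIC)
cv2.imwrite("pics/s2.png",a[:,:,::-1])
p=proj(s,[o["position"]])[0]; print("tip px in crop",(p-[240,170])*2.6)
```

```text
[560.84795392 -57.91167114  48.23594544] [1.85569715 1.5636702  0.34273919] [-0.46970297  0.35901921  0.34282702]
tip px in crop [259.19570353 202.26547889]
```

View pics/s2.png

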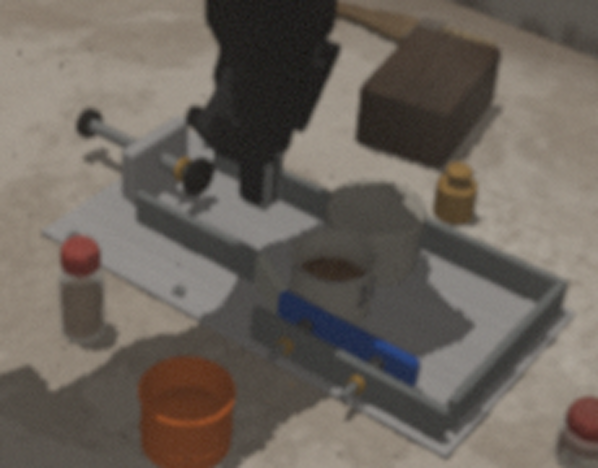

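Emit:
play_rows(moves=[[-0.25,0,-1.6,0,0,-0.5,0],[0,0,-1.6,0,0,0,0],[0,0,0,0,0,0,0],[0,0,0,0,0,0,0]])

```text
clock: 2.8
position: [562.9, -55.4, 25.3]
ee_rot: [1.799, 1.555, 0.282]
ft_force: [1.1, 0.2, 0.3]
grip_width: -0.001
```

Emit:
play_rows(moves=[[0,-0.6,0,0,0,0,0],[0,-0.6,0,0,0,0,0],[0,-0.6,0,0,0,0,0],[0,-0.3,0,0,0,0,0],[0,0,0,0,0,0,0]])

```text
clock: 3.22
position: [567.1, -78.4, 32.8]
ee_rot: [1.702, 1.545, 0.187]
ft_force: [0.6, -0.6, -0.5]
grip_width: 0.003
```

Emit:
play_rows(moves=[[-0.5,0.1,-1.0,-0.1,0.8,-0.2,0],[-0.5,0,-1.0,-0.1,0.8,-0.2,0],[-0.1,0,-0.18,0,0.13,0,0],[-0.1,0,-0.18,0,0.13,0,0]])

```text
clock: 3.55
position: [557.3, -78.3, 8.6]
ee_rot: [-1.653, 1.567, 3.106]
ft_force: [6.0, -0.5, 2.9]
grip_width: 0.002
```

Emit:
play_rows(moves=[[0.25,0,0.6,0,0,0,0],[0,0,0,0,0,0,0]])

```text
clock: 3.72
position: [559.1, -77.8, 13.5]
ee_rot: [-1.642, 1.565, 3.117]
ft_force: [-0.1, -0.2, -0.3]
grip_width: -0.003
```

Emit:
play_rows(moves=[[0,0,0,0,0,0,0]])

```text
clock: 3.8
position: [558.4, -77.5, 13.2]
ee_rot: [-1.668, 1.563, 3.092]
ft_force: [0.1, -0.0, -0.5]
grip_width: -0.002
```

Emit:
play_rows(moves=[[0,0,0,0,0,0,0]])

```text
clock: 3.88
position: [557.9, -77.3, 13.1]
ee_rot: [-1.68, 1.562, 3.08]
ft_force: [-0.3, -0.2, -0.3]
grip_width: 0.002
```

Emit:
play_rows(moves=[[0.12,-0.4,0,0,0,0,0],[0.05,-0.4,0,0,0,0,0],[0.02,-0.4,0,0,0,0,0]])

```text
clock: 4.13
position: [559.2, -88.2, 12.8]
ee_rot: [-1.823, 1.56, 2.94]
ft_force: [1.9, 4.5, -0.1]
grip_width: -0.0
```

Emit:
play_rows(moves=[[0.02,-0.5,0,0,0,0,0],[0.02,-0.5,0,0,0,0,0]])

```text
clock: 4.3
position: [560.5, -97.9, 13.0]
ee_rot: [-1.98, 1.561, 2.783]
ft_force: [1.6, 3.6, -0.0]
grip_width: 0.003
```

Emit:
play_rows(moves=[[0.02,-0.5,0,0,0,0,0],[0.02,-0.5,0,0,0,0,0]])

```text
clock: 4.47
position: [561.1, -108.7, 13.0]
ee_rot: [-2.043, 1.561, 2.72]
ft_force: [2.1, 2.4, -0.2]
grip_width: 0.001
```

Emit:
play_rows(moves=[[0.02,-0.5,0,0,0,0,0],[0.02,-0.5,0,0,0,0,0],[0.02,-0.5,0,0,0,0,0]])

```text
clock: 4.72
position: [561.3, -126.2, 13.0]
ee_rot: [-1.983, 1.561, 2.78]
ft_force: [0.6, 1.4, 1.5]
grip_width: 0.002
```

Emit:
play_rows(moves=[[0.02,-0.5,0,0,0,0,0],[0.02,-0.5,0,0,0,0,0],[0.02,-0.4,0,0,0,0,0]])

```text
clock: 4.97
position: [560.9, -143.6, 12.9]
ee_rot: [-1.825, 1.56, 2.936]
ft_force: [0.1, -0.0, 0.2]
grip_width: -0.0
```

Run:
```python
from h import *
o=observe(); print(o["position"],o["ee_rot"],o["ft_force"])
s=camera("scene"); a=cv2.resize(s["color"][170:350,240:470],None,fx=2.6,fy=2.6,interpolation=cv2.INTER_CUBIC)
cv2.imwrite("pics/s3.png",a[:,:,::-1])
```

```text
[ 560.87105001 -143.60984329   12.89316979] [-1.82469961  1.56001748  2.93604873] [ 0.13659657 -0.04348462  0.23278805]
```

View pics/s3.png

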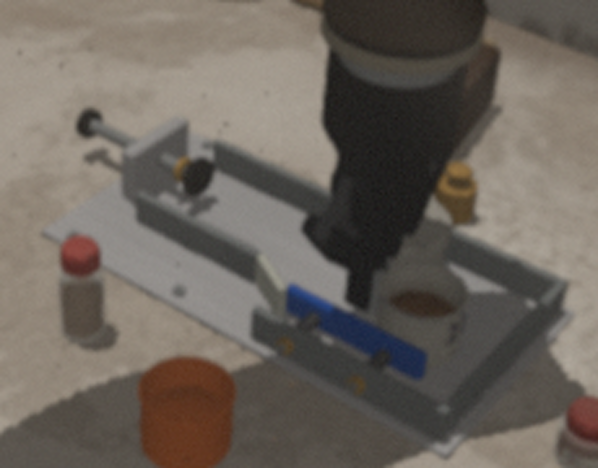

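Emit:
play_rows(moves=[[0.05,0.8,0,0,0,0,0],[0.05,0.8,0.5,0,0,0,0],[0,0,3,0,0,0,0],[0,0,4,0,0,0,0],[0,2,4,0,0,0,0],[0,4,1,0,0,0,0],[0,4,0,0,0,0,0],[0,4,0,0,0,0,0]])

```text
clock: 5.68
position: [558.7, 9.3, 142.7]
ee_rot: [-1.515, 1.559, -3.054]
ft_force: [0.5, -0.1, -0.2]
grip_width: 0.001
```

Run:
```python
from h import *
o=observe(); print(o["position"],o["ee_rot"],o["ft_force"])
c=camera("top"); crop(c,265,155,200,125,4,"t2.png")
```

```text
[558.71662228   9.32371028 142.66617694] [-1.51502868  1.55900706 -3.05370056] [ 0.49975609 -0.10511911 -0.21713348]
```

View pics/t2.png

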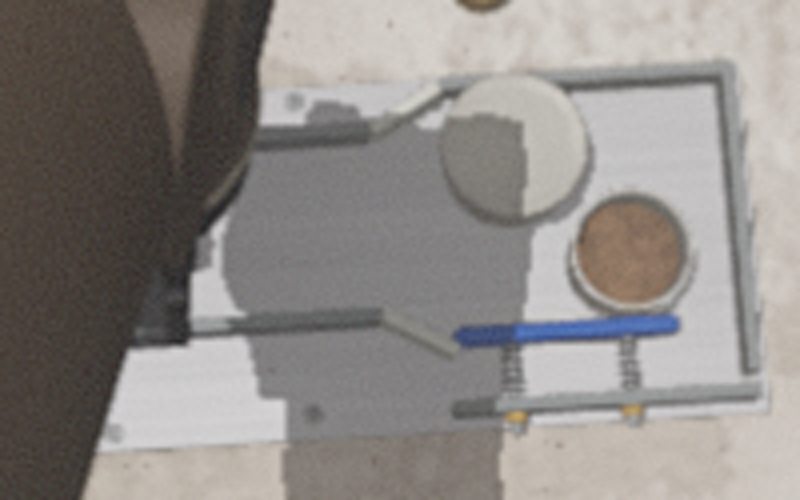

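Run:
```python
from h import *
c=camera("top")
f=lambda P,z: ray(c,[((x+.5)/4-.5+265,(y+.5)/4-.5+155) for x,y in P],z)
yaw=.0478; X=np.array([np.cos(yaw),np.sin(yaw)]);Y=np.array([-X[1],X[0]]);O=np.array([580.3,-105])
T=lambda p:np.array([(p[:2]-O)@X,(p[:2]-O)@Y]).round(1)
print(T(f([(516,148)],46)[0]),T(f([(629,252)],44)[0]),T(f([(472,149)],46)[0]),T(f([(492,276)],44)[0]))
W=lambda x,y:(O+x*X+y*Y).round(1)
for p in [(30,-74),(30,-68),(2,40),(0,60)]: print(p,W(*p))
```

```text
[ 25.8 -29.6] [-21.5 -74.2] [ 26.5 -10.8] [-28.3 -15.5]
(30, -74) [ 613.8 -177.5]
(30, -68) [ 613.5 -171.5]
(2, 40) [580.4 -65. ]
(0, 60) [577.4 -45.1]
```

Emit:
play_rows(moves=[[1.1,-3.8,0,2,-0.2,0.3,0],[1.1,-3.8,0,2,-0.2,0.3,0],[1.1,-3.8,-1,2,-0.2,0.3,0],[1.1,-3.8,-2,2,0,0,0],[0.9,-3.8,-2,2,0,0,0],[0,0,0,0,0,0,0]])

```text
clock: 6.28
position: [613.7, -158.4, 91.6]
ee_rot: [3.05, 1.381, 1.579]
ft_force: [-0.8, -1.7, -0.2]
grip_width: 0.002
```

```bash
cat >> h.py <<'E'
yaw=.0478; X=np.array([np.cos(yaw),np.sin(yaw)]);Y=np.array([-X[1],X[0]]);O=np.array([580.3,-105])
T=lambda p:np.array([(p[:2]-O)@X,(p[:2]-O)@Y]).round(1)
def st():
    o=observe(); R=Rn.from_euler("xyz",o["ee_rot"]).as_matrix()
    print("tray",T(o["position"]),"z",o["position"][2].round(1),"tooldir",R[:,0].round(3),"jaw",R[:,1].round(3),"F",o["ft_force"].round(1))
E
python3 -c "
from h import *
st()"
```

```text
tray [ 30.8 -55. ] z 91.6 tooldir [-0.001  0.189 -0.982] jaw [0.995 0.097 0.017] F [-0.8 -1.7 -0.2]
```

Emit:
play_rows(moves=[[-0.1,-1.2,-1,-0.4,0,-1.4,0],[-0.1,-1.2,0,-0.4,0,-1.4,0],[0,0,0,0,0,0,0],[0,0,0,0,0,0,0]])

```text
clock: 6.62
position: [610.3, -185.3, 79.9]
ee_rot: [3.072, 1.394, 1.544]
ft_force: [-0.3, 0.2, 0.5]
grip_width: -0.003
```

```bash
python3 -c "
from h import *
st()"
```

```text
tray [ 26.2 -81.7] z 79.9 tooldir [ 0.005  0.176 -0.984] jaw [0.999 0.042 0.012] F [-0.3  0.2  0.5]
```

Emit:
play_rows(moves=[[0.1,0,-2,0,0,0,0],[0.1,0,-1.8,0,0,0,0],[0,0,-1,0,0,0,0],[0,0,0,0,0,0,0]])

```text
clock: 6.95
position: [615.7, -178.1, 34.9]
ee_rot: [3.039, 1.392, 1.521]
ft_force: [-0.4, 0.3, -0.1]
grip_width: 0.005
```

```bash
python3 -c "
from h import *
st()"
```

```text
tray [ 31.9 -74.7] z 34.9 tooldir [ 0.009  0.178 -0.984] jaw [0.999 0.052 0.018] F [-0.4  0.3 -0.1]
```

Emit:
play_rows(moves=[[-0.3,-0.3,-0.6,0,0,0,0],[-0.2,-0.1,-0.5,0,0,0,0],[0,0,0,0,0,0,0]])

```text
clock: 7.2
position: [611.7, -179.1, 25.0]
ee_rot: [3.029, 1.391, 1.516]
ft_force: [0.1, -0.6, 0.1]
grip_width: -0.001
```

```bash
python3 -c "
from h import *
st()"
```

```text
tray [ 27.8 -75.5] z 25.0 tooldir [ 0.01   0.179 -0.984] jaw [0.998 0.057 0.02 ] F [ 0.1 -0.6  0.1]
```

Emit:
play_rows(moves=[[-0.02,0.4,0,0,0,0,0],[-0.02,0.4,0,0,0,0,0],[-0.02,0.4,0,0,0,0,0]])

```text
clock: 7.45
position: [611.4, -167.9, 26.4]
ee_rot: [3.019, 1.392, 1.505]
ft_force: [-0.2, -0.2, 0.4]
grip_width: -0.006
```

Emit:
play_rows(moves=[[-0.02,0.4,0,0,0,-0.3,0],[-0.02,0.4,0,0,0,-0.3,0],[-0.02,0.2,0,0,0,0,0]])

```text
clock: 7.7
position: [611.2, -156.1, 27.2]
ee_rot: [3.012, 1.392, 1.487]
ft_force: [0.4, -0.0, -1.0]
grip_width: -0.0
```

```bash
python3 -c "
from h import *
st()"
```

```text
tray [ 28.5 -52.5] z 27.2 tooldir [ 0.015  0.178 -0.984] jaw [0.999 0.044 0.023] F [ 0.4 -0.  -1. ]
```

Emit:
play_rows(moves=[[-0.2,0.39,-0.06,0,0,0,0],[-0.27,0.39,-0.06,0,0,0,0],[-0.27,0.39,-0.06,0,0,0,0]])

```text
clock: 7.95
position: [604.2, -144.4, 26.0]
ee_rot: [3.001, 1.393, 1.476]
ft_force: [-0.9, -1.6, 1.2]
grip_width: -0.0
```

Emit:
play_rows(moves=[[-0.27,0.39,-0.06,0,0,0,0],[-0.27,0.39,-0.06,0,0,0,0],[-0.27,0.39,-0.06,0,0,0,0]])

```text
clock: 8.2
position: [595.2, -132.1, 24.2]
ee_rot: [2.997, 1.394, 1.472]
ft_force: [0.1, -1.0, 0.9]
grip_width: 0.003
```

Run:
```python
from h import *
st()
s=camera("scene"); a=cv2.resize(s["color"][170:350,240:470],None,fx=2.6,fy=2.6,interpolation=cv2.INTER_CUBIC)
cv2.imwrite("pics/s4.png",a[:,:,::-1])
```

```text
tray [ 13.6 -27.8] z 24.2 tooldir [ 0.017  0.175 -0.984] jaw [0.999 0.043 0.025] F [ 0.1 -1.   0.9]
```

View pics/s4.png

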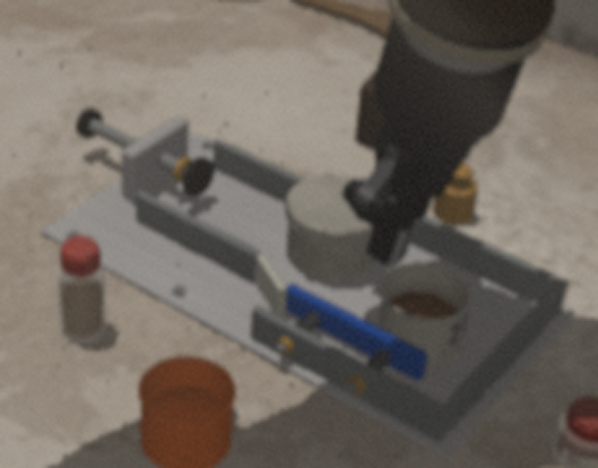

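Emit:
play_rows(moves=[[-0.27,0.39,0,0,0,0,0],[-0.27,0.39,0,0,0,0,0],[-0.27,0.39,0,0,0,0,0]])

```text
clock: 8.5
position: [585.7, -118.3, 23.8]
ee_rot: [3.005, 1.393, 1.479]
ft_force: [-0.2, -1.3, 0.7]
grip_width: 0.003
```

Emit:
play_rows(moves=[[-0.15,0.39,-0.02,0,0,0,0],[-0.1,0.39,-0.02,0,0,0,0],[-0.04,0.39,-0.02,0,0,0,0]])

```text
clock: 8.75
position: [581.8, -105.0, 23.2]
ee_rot: [3.007, 1.392, 1.482]
ft_force: [0.2, -1.5, 0.5]
grip_width: 0.003
```

```bash
python3 -c "
from h import *
st()"
```

```text
tray [ 1.5 -0. ] z 23.2 tooldir [ 0.016  0.177 -0.984] jaw [0.999 0.043 0.024] F [ 0.2 -1.5  0.5]
```

Emit:
play_rows(moves=[[-0.01,0.3,0.02,0,0,0,0],[-0.01,0.3,0.02,0,0,0,0],[-0.01,0.2,0.02,0,0,0,0],[-0.01,0.15,0.02,0,0,0,0]])

```text
clock: 9.08
position: [581.2, -92.8, 23.8]
ee_rot: [3.012, 1.391, 1.488]
ft_force: [0.4, -0.3, 0.2]
grip_width: -0.0
```

Emit:
play_rows(moves=[[-0.01,0.15,0,0,0,0,0],[-0.01,0.15,0,0,0,0,0],[-0.01,0.15,0,0,0,0,0]])

```text
clock: 9.33
position: [581.0, -87.9, 23.7]
ee_rot: [3.012, 1.392, 1.488]
ft_force: [0.3, 0.1, -1.3]
grip_width: -0.001
```

Emit:
play_rows(moves=[[-0.01,0.15,0,0,0,0,0],[-0.01,0.15,0,0,0,0,0],[-0.01,0.15,0,0,0,0,0]])

```text
clock: 9.58
position: [580.6, -83.4, 23.7]
ee_rot: [3.012, 1.392, 1.488]
ft_force: [-0.2, -1.2, -0.1]
grip_width: 0.003
```

Emit:
play_rows(moves=[[-0.01,0.15,0,0,0,0,0],[-0.01,0.12,0,0,0,0,0]])

```text
clock: 9.75
position: [580.4, -80.6, 23.7]
ee_rot: [3.012, 1.392, 1.487]
ft_force: [0.7, -1.2, 0.6]
grip_width: 0.0
```

Emit:
play_rows(moves=[[-0.01,0.15,0,0,0,0,0],[-0.01,0.12,0,0,0,0,0]])

```text
clock: 9.92
position: [580.2, -77.6, 23.7]
ee_rot: [3.012, 1.392, 1.487]
ft_force: [0.0, -0.4, -0.7]
grip_width: -0.002
```

Emit:
play_rows(moves=[[-0.01,0.1,0,0,0,0,0],[-0.01,0.1,0,0,0,0,0]])

```text
clock: 10.08
position: [579.9, -75.3, 23.7]
ee_rot: [3.012, 1.392, 1.487]
ft_force: [-0.0, -1.1, -0.4]
grip_width: -0.001
```

Emit:
play_rows(moves=[[-0.01,0.1,0,0,0,0,0]])

```text
clock: 10.17
position: [579.8, -74.2, 23.7]
ee_rot: [3.012, 1.392, 1.487]
ft_force: [0.4, -0.7, -0.3]
grip_width: 0.004
```

Emit:
play_rows(moves=[[-0.01,0.1,0,0,0,0,0]])

```text
clock: 10.25
position: [579.7, -73.1, 23.7]
ee_rot: [3.012, 1.392, 1.487]
ft_force: [-0.6, -1.1, 0.5]
grip_width: -0.001
```

Emit:
play_rows(moves=[[-0.01,0.1,0,0,0,0,0]])

```text
clock: 10.33
position: [579.6, -72.0, 23.8]
ee_rot: [3.011, 1.392, 1.487]
ft_force: [0.2, -0.4, -0.1]
grip_width: 0.001
```

Emit:
play_rows(moves=[[-0.01,0.1,0,0,0,0,0]])

```text
clock: 10.42
position: [579.5, -70.9, 23.7]
ee_rot: [3.012, 1.392, 1.487]
ft_force: [-0.3, -0.6, 0.5]
grip_width: -0.001
```

Emit:
play_rows(moves=[[-0.01,0.1,0,0,0,0,0]])

```text
clock: 10.5
position: [579.4, -69.8, 23.7]
ee_rot: [3.012, 1.392, 1.487]
ft_force: [0.3, 0.1, -0.4]
grip_width: 0.0
```

Emit:
play_rows(moves=[[-0.01,0.1,0,0,0,0,0]])

```text
clock: 10.58
position: [579.3, -68.8, 23.7]
ee_rot: [3.012, 1.392, 1.487]
ft_force: [-0.9, -0.9, -1.4]
grip_width: -0.001
```

Emit:
play_rows(moves=[[-0.01,0.1,0,0,0,0,0]])

```text
clock: 10.67
position: [579.2, -67.6, 23.7]
ee_rot: [3.012, 1.392, 1.487]
ft_force: [-0.1, 0.3, 0.2]
grip_width: 0.002
```

Emit:
play_rows(moves=[[-0.01,0.1,0,0,0,0,0]])

```text
clock: 10.75
position: [579.0, -66.6, 23.7]
ee_rot: [3.012, 1.392, 1.487]
ft_force: [-0.6, -0.1, 0.2]
grip_width: -0.003
```

Run:
```python
from h import *
st()
s=camera("scene"); a=cv2.resize(s["color"][190:290,250:400],None,fx=5,fy=5,interpolation=cv2.INTER_CUBIC)
cv2.imwrite("pics/s5.png",a[:,:,::-1])
```

```text
tray [ 0.6 38.4] z 23.7 tooldir [ 0.015  0.177 -0.984] jaw [0.999 0.044 0.023] F [-0.6 -0.1  0.2]
```

View pics/s5.png

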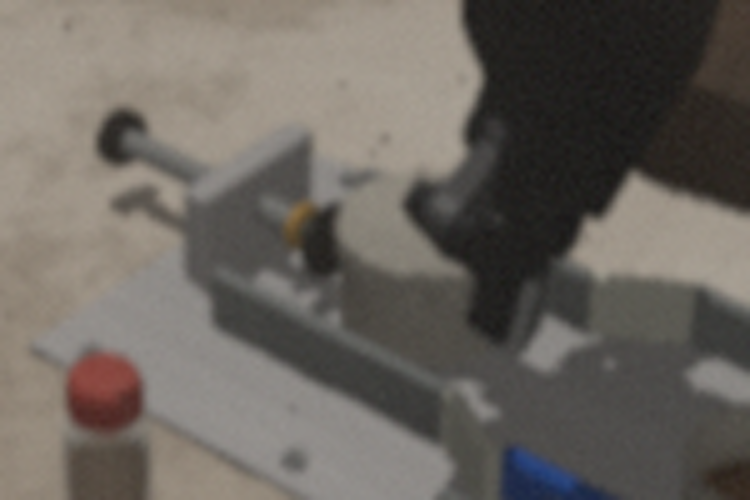

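Emit:
play_rows(moves=[[0,0.1,0,0,0,0,0]])

```text
clock: 10.88
position: [579.0, -65.3, 23.7]
ee_rot: [3.012, 1.392, 1.487]
ft_force: [-0.1, -1.2, -0.2]
grip_width: 0.002
```

Emit:
play_rows(moves=[[0,0.1,0,0,0,0,0]])

```text
clock: 10.97
position: [579.0, -64.9, 23.7]
ee_rot: [3.011, 1.393, 1.486]
ft_force: [-0.2, -3.6, -0.7]
grip_width: -0.001
```

Emit:
play_rows(moves=[[0,0.1,0,0,0,0,0]])

```text
clock: 11.05
position: [579.0, -64.9, 23.7]
ee_rot: [3.009, 1.394, 1.483]
ft_force: [-1.1, -4.2, 0.2]
grip_width: -0.002
```

Emit:
play_rows(moves=[[0,0.15,0,0,0,0,0]])

```text
clock: 11.13
position: [579.0, -64.6, 23.7]
ee_rot: [3.007, 1.396, 1.48]
ft_force: [-0.9, -5.3, -0.1]
grip_width: -0.005
```

Emit:
play_rows(moves=[[0,0.2,0,0,0,0,0]])

```text
clock: 11.22
position: [579.0, -64.1, 23.8]
ee_rot: [3.003, 1.397, 1.475]
ft_force: [-1.1, -7.3, 0.2]
grip_width: 0.002
```

Hold at this level briefly (several readings with the same offset) to confirm a firm seating.

Emit:
play_rows(moves=[[0,0.22,0,0,0,0,0]])

```text
clock: 11.3
position: [579.0, -63.8, 23.8]
ee_rot: [2.999, 1.4, 1.469]
ft_force: [-1.9, -8.3, 0.0]
grip_width: 0.001
```

Emit:
play_rows(moves=[[0,0.2,0,0,0,0,0]])

```text
clock: 11.38
position: [578.9, -63.8, 23.8]
ee_rot: [2.996, 1.402, 1.464]
ft_force: [-1.9, -6.8, -0.2]
grip_width: 0.001
```

Emit:
play_rows(moves=[[0,0.12,0,0,0,0,0],[0,0.06,0,0,0,0,0],[0,0.03,0,0,0,0,0],[0,0,0,0,0,0,0],[0,0,0,0,0,0,0]])

```text
clock: 11.8
position: [578.9, -64.8, 23.8]
ee_rot: [2.989, 1.406, 1.454]
ft_force: [-0.4, -3.4, -0.2]
grip_width: -0.007
```

Emit:
play_rows(moves=[[0,-0.03,0,0,0,0,0],[0,-0.03,0,0,0,0,0],[0,-0.05,0,0,0,0,0],[0,-0.1,0,0,0,0,0]])

```text
clock: 12.13
position: [578.9, -65.5, 23.8]
ee_rot: [2.991, 1.404, 1.458]
ft_force: [-1.1, -0.5, -0.2]
grip_width: -0.001
```

Emit:
play_rows(moves=[[0,-0.2,0,0,0,0,0],[0.01,-0.5,0,0,0,0,0],[0.02,-0.8,0,0,0,0,0],[0.02,-0.8,0.5,0,0,0,0],[0,0,3,0,0,0,0],[0,0,4,0,0,0,0],[0,0,4,0,0,0,0],[0,-2,4,0,0,0,0],[0,-4,1,0,0,0,0],[0,-4,0,0,0,0,0]])

```text
clock: 12.97
position: [576.9, -183.0, 193.0]
ee_rot: [3.031, 1.398, 1.51]
ft_force: [0.6, -0.1, -0.7]
grip_width: 0.001
```

Emit:
play_rows(moves=[[0,-4,0,0,0,0,0],[0,-4,0,0,0,0,0],[0,-4,0,0,0,0,0],[0,0,0,0,0,0,0]])

```text
clock: 13.3
position: [573.7, -319.8, 199.0]
ee_rot: [2.993, 1.406, 1.465]
ft_force: [-2.1, -0.1, -0.3]
grip_width: -0.001
```

Run:
```python
from h import *
st()
c=camera("top"); crop(c,265,155,200,125,4,"t3.png")
s=camera("scene"); a=cv2.resize(s["color"][190:310,250:400],None,fx=4.6,fy=4.6,interpolation=cv2.INTER_CUBIC)
cv2.imwrite("pics/s6.png",a[:,:,::-1])
```

```text
tray [ -16.9 -214.3] z 199.0 tooldir [ 0.017  0.163 -0.986] jaw [0.999 0.042 0.024] F [-2.1 -0.1 -0.3]
```

View pics/t3.png

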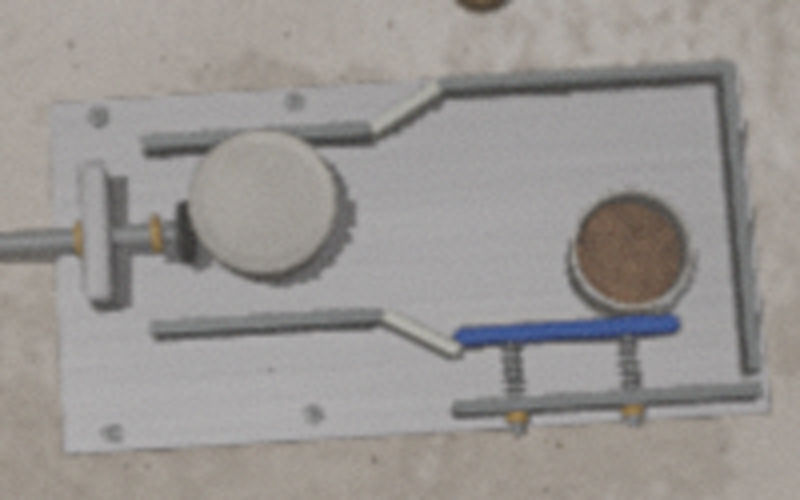

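View pics/s6.png

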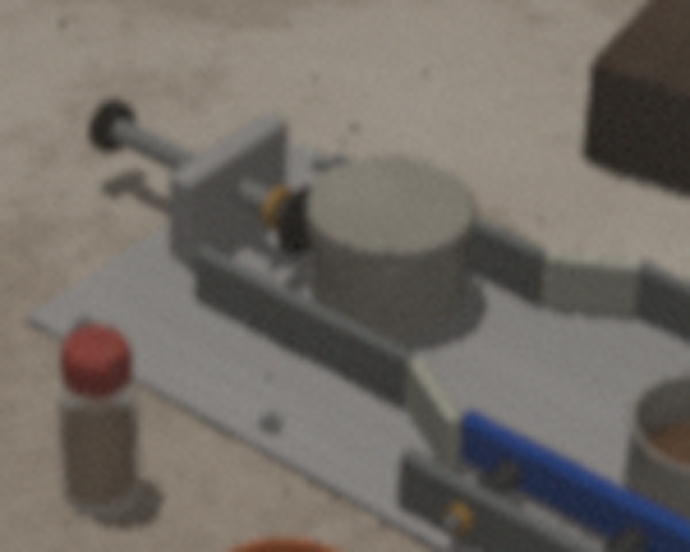

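Emit:
play_rows(moves=[[0,0,0,0,0,0,0],[0,0,0,0,0,0,0],[0,0,0,0,0,0,0]])

```text
clock: 13.65
position: [575.8, -310.5, 198.7]
ee_rot: [2.996, 1.398, 1.476]
ft_force: [0.3, 0.3, 0.8]
grip_width: -0.004
```

```bash
python3 -c "
from h import *
c=camera('top')
f=lambda P,z: ray(c,[((x+.5)/4-.5+265,(y+.5)/4-.5+155) for x,y in P],z)
print(T(f([(264,204)],46)[0]),T(f([(630,251)],44)[0])); st()
print(sign_off())"
```

```text
[ 8.1 78.8] [-21.1 -74.7]
tray [ -14.2 -204.8] z 198.7 tooldir [ 0.016  0.171 -0.985] jaw [0.998 0.049 0.025] F [-0.8  0.2  0.4]
the job is handed in; nothing more can be done
None
```

I pushed the open tin back into the bay, then slid the lidded tin through the throat to the stop pad, and handed the job in at about 13.7 s. No verdict was reported.

- **Open tin:** it went straight back about 59 mm in y and now stands at tray (-21, -75) mm. The sprung guide moved it about 7 mm sideways. The push force read at most about 5 N, and it dragged the lidded tin back about 19 mm.
- **Lidded tin:** I pushed it low on its body, out of the bay, through the funnel and along the lane. I felt the pad near the lane position the camera had suggested. It was seated with a peak of about 8 N, then let off slowly so the pad's spring would not throw it back.
- **Last pictures:** both tins stand upright. The lidded tin is at tray (8, 79) mm, touching the pad as far as the picture shows. The tall vial is where it was. I did not check the red vial and brass weight closely at the end, but the arm never came near them.

**What was not perfect:**
- The lidded tin rests along the +x lane wall, about 8 mm off the middle line, though still on the pad's face.
- While I was lining up for the first push, the fingers brushed the -x lane wall with about 6 N.
- I did not re-measure the force on the pad after letting go. The spring can only hold the tin at light contact there, so the 8 N applies to the moment of seating.

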